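# Set and lock the grinding gap of a bench mill

### The job

Set the grinding gap of the white bench mill: turn the red wing screw clockwise until you feel it bottom, without forcing it, then back it off a quarter turn. Then lock the setting with the blue wing lock behind it: push it fully down against its spring, turn it a quarter turn clockwise as far as it goes, never forcing it, and let go so that it stays caught down. Leave the jar under the mill and the mug behind it where they stand.

Things in the scene. Friction and masses are not known exactly. Their poses are not given: they have to be found in the camera images.
- mill: White bench mill fixed to the desk, 240 (its x) x 150 x 150 mm high. Origin: centre of its underside; x to its back, away from the robot, z up; yaw up to 0.4 rad. The flat top of its head is at z = 0.150 m; on the head's centre line stand the red wing screw (axis at mill x = -0.055) and the blue wing lock (axis at x = +0.045). White dial ticks every 22.5 degrees ring the screw.
- screw: Red wing screw; origin on its vertical axis at the head's top, turning with it: x along the wing to the end with the white dot, z up. Clockwise from above tightens; it keeps its height and stays where left (0.06 N m friction). It starts 0.9 to 2.4 rad short of its bottom, a hard stop at an unseen place that differs each time. It can be turned back half a turn and more.
- screw_grip (a point): Point on the red screw's axis 24 mm above the head's top, its axes as the screw's. The wing is an upright bar 46 mm long, 12 mm thick, 10 to 36 mm above the head's top (under it a disc of radius 18 mm, top at 8 mm; hub 24 mm across, up to 20 mm): pinch it across the thickness from above. 0.2 to 0.6 N m bottoms the screw well; under 0.17 does not count, over 1.2 N m is forcing it.
- lock_grip (a point): Point on the blue lock's vertical axis, halfway up its wing; turns with it: x along the wing to the white dot, z up. 36 mm above the head's top while the lock is up, 24 mm when fully down. The wing is an upright bar 46 mm long, 12 mm thick, from 13 mm below to 12 mm above this point, above a disc of radius 18 mm. It starts up, unlocked, its wing along the mill's x, dot to the back.
- lock_press (a joint): How far the blue lock is pushed down: 0 up, 0.012 m fully down (disc on the head). A spring pushes up, 5 N at the top, 11 N at the bottom. Pushed 10 to 12 mm down it can turn; less, it is blocked (over 1.8 N m against the block is forcing it). Let go when turned, it springs back to about 9 mm down and stays caught there.
- lock_turn (a joint): How far the blue lock is turned clockwise seen from above: 0 unlocked, 1.57 rad locked, against its stop (wing across the mill, dot beside the green mark). Friction 0.03 N m.
- jar: White screw-lid sample jar, 74 mm across, 87 mm high, standing on the mill's base under the overhanging head. Origin: centre of its underside. Leave it there.
- mug: White mug with yellow stripes, 101 mm high, behind the mill. Origin at its underside. Leave it there.

How it is judged:
By the outcome, as a careful person would: the job done as asked, in the order asked, and still so for the second after the job is handed in, with the robot touching nothing.
It also fails if it takes over 72 s, if anything falls off the work surface, if the arm or the gripper's body presses on something with over 40 N, if the wrist force passes 120 N, or if a joint passes its speed limit or range.

### The arm

A 6-joint arm with a two-finger parallel gripper is mounted at the origin on a cart in front of the work surface, level with it; the furniture and walls round the work are solid. World frame = base frame: x ahead of the robot, y to its left, z up, the work surface at z = 0. Lengths are in m, angles in rad, forces in N, time in s.
With the tool pointing down it reaches from about 0.35 to 0.975 m from the base axis. Payload 4.9 kg.
Tool frame: the origin (TCP) lies midway between the tips of the shut fingers; the grasp point (between the pads) lies 19 mm behind it; z points along the fingers, y is the line along which they close (so a half turn about z gives the same grasp; the last joint's range is limited). The gripper opens to 85 mm and grips with 20 to 120 N. Pads are 22 mm wide; open, the fingers measure 114 mm over their backs; the gripper's body (76 mm by 85 mm) begins 54 mm behind the grasp point. The pads swing forward as they close: fully open they stand 13 mm farther back than shut.
Start: joints at [-1.449, 0.053, 1.613, -0, 1.476, -0.119], TCP at [0.149, -0.607, 0.231] pointing down, gripper open.
Joint ranges: [-3.01, 3.01], [-1.01, 2.22], [0.06, 2.58], [-1.02, 4.17], [0.09, 2.62], [-3.14, 3.14]. Speed limits (rad/s): [2.57, 2.57, 3.14, 3.14, 3.14, 3.14].

### API

Orientations are given as a rotation vector (axis times angle).
In Python, from station import ctrl gives the robot as it stands.
- The arm moves only by the shell command python3 -m handwheel 'ROWS' [FORCE]. ROWS is JSON, a list of rows, each an object with "gripper": the gripper command: -1 is fully open, 1 is shut, values between are in proportion; "offset": the shift along the tool's x, y, z in mm, a list of three; "rotation": the turn, a rotation vector about the tool's x, y, z in rad, a list of three. A call has exactly 8 rows; each row is the pose to reach, as a shift and turn from the pose commanded when the call began, along the tool's axes at that moment; what a row does not reach only later rows make up. A row lasts 1/8 s, in which the tool goes at most 62.5 mm and 10.7 degrees, less where a joint would pass 70% of its speed; a pose out of reach is approached as far as the arm can. A call with a gripper value outside its range is refused whole. The fingers move at their own pace and stop on an object; FORCE is the grip in N (left out, the last holds). Time passes only in rows, so rows that repeat a pose let the fingers close, or fill a call up. It gives the time, the measured TCP pose, the force, the opening and the grip force at its end, in the units of the state.
- ctrl.get_obs(): the state, without advancing time (a new reading comes with each control period).
- ctrl.get_image(name): name is "scene" or "top" or "wrist"; returns a dict with "image" (420x560x3 uint8, red, green, blue), "fovy" (degrees; the focal length in pixels is half the picture's height over the tangent of half this angle, whatever the lens; pixels are square), "cx", "cy" (the principal point, pixels), "xyz" and "attitude" of the camera in the world. Camera axes: x right, y up, looking along -z (the intrinsics and any distortion apply to the point x, -y, -z); pixel columns grow to the right and rows downward; lengths in m; the calibration is good to about 2 mm. A picture is of the moment at which its call begins. There is no depth.
- ctrl.finish_job(): hands the job in; it is judged then, once.
The state is a dict: "t": time; "q": joint angles; "dq": joint speeds; "effort": joint torques, N m; "tool_pos": TCP position; "tool_rot": TCP orientation; "contact_force": force on the tool from outside, world axes, zero at the start; "wrist_torque": the same for the moment, N m; "opening": finger opening in m; "grip_force": force on a finger pad.
Only numpy, scipy, OpenCV 4.12 (cv2) and the standard library are available. Lean on these libraries where they do the work, as an engineer would, in place of code of your own. Each camera call takes 0.05 s, during which the arm holds its last target. There are 200 camera calls.

## Working session

There is one attempt and no reset: what is moved stays moved. The work goes in short steps, Python scripts to look and compute and a shell command to move; the robot and the scene stay as the last step left them, time stands still between calls to the robot, and variables do not carry over. Pictures are saved under pics/ and viewed, at most 10 in all, crops included, and the job is handed in when it is done.

```bash
ls; mkdir -p pics; python3 - <<'E'
from station import ctrl
import cv2
o=ctrl.get_obs(); print(o)
for n in ("scene","top"):
    d=ctrl.get_image(n); print({k:v for k,v in d.items() if k!="image"})
    cv2.imwrite(f"pics/{n}0.png",d["image"][:,:,::-1])
E
```

```text
pics
{'t': 0.0, 'q': array([-1.44898893e+00,  5.33643452e-02,  1.61433162e+00, -1.82584219e-05,
        1.47599718e+00, -1.19056909e-01]), 'dq': array([-0.00043455, -0.00084641, -0.00205592,  0.00119884,  0.00147254,
        0.0013431 ]), 'effort': array([ 2.19489098e-04, -3.93679404e+01, -3.70177746e+01, -9.34516106e-05,
        7.15691902e-03,  6.62242996e-06]), 'tool_pos': array([ 0.14897147, -0.60632829,  0.23003591]), 'tool_rot': array([-3.11675192e+00, -3.77185206e-01,  3.30640130e-05]), 'contact_force': array([-0.12543605, -0.04333292,  0.01423431]), 'wrist_torque': array([-0.03392677, -0.01541967,  0.00642307]), 'grip_force': 0.0, 'opening': 0.08577342871731346}
{'fovy': 48.702845233139435, 'cx': 276.1265534812571, 'cy': 208.17173629032538, 'xyz': array([0.55270299, 0.75219555, 0.59592943]), 'attitude': array([ 0.0546392 , -1.44414919, -2.68709684])}
{'fovy': 47.68412005824859, 'cx': 290.35357603151647, 'cy': 211.2375349514585, 'xyz': array([0.4326143 , 0.03379304, 1.00625586]), 'attitude': array([ 0.19116436, -0.17285654, -1.46204621])}
```

View pics/scene0.png

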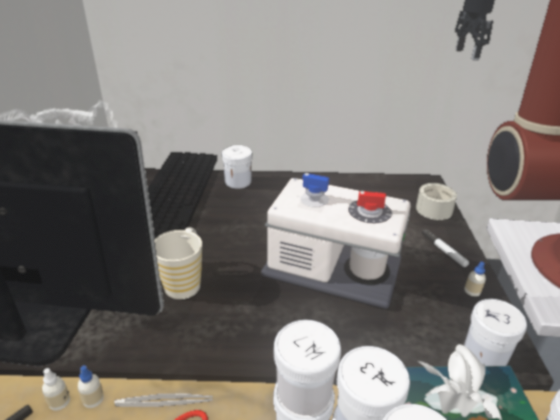

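View pics/top0.png

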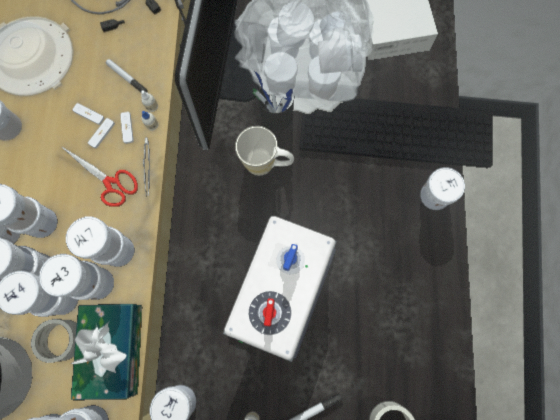

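The scene view shows the mill with the red screw at about (371,201) and the blue lock at (316,185). The top view puts red at (269,311), blue at (291,257), the mug at (258,150), and nothing stands near the head.

```bash
cat > h.py <<'E'
import numpy as np, cv2
from scipy.spatial.transform import Rotation as R
from station import ctrl
def ray(d,px):
    f=210/np.tan(np.radians(d["fovy"]/2))
    v=np.array([(px[0]-d["cx"])/f,-(px[1]-d["cy"])/f,-1])
    return np.array(d["xyz"]),R.from_rotvec(d["attitude"]).apply(v)
def onz(d,px,z):
    o,v=ray(d,px); return o+v*(z-o[2])/v[2]
def mask(im,c):
    h=cv2.cvtColor(im,cv2.COLOR_RGB2HSV)
    if c=="red": m=((h[...,0]<8)|(h[...,0]>172))
    else: m=(h[...,0]>108)&(h[...,0]<128)
    m=(m&(h[...,1]>130)&(h[...,2]>70)).astype(np.uint8)
    return m
def blob(d,c,near=None):
    n,l,s,ce=cv2.connectedComponentsWithStats(mask(d["image"],c))
    k=[i for i in range(1,n) if s[i,4]>25]
    i=min(k,key=lambda i:np.hypot(*(ce[i]-near))) if near is not None else max(k,key=lambda i:s[i,4])
    pts=np.argwhere(l==i)[:,::-1].astype(np.float32)
    return ce[i],cv2.minAreaRect(pts),s[i]
def tri(a,b):
    (o1,v1),(o2,v2)=a,b
    A=np.stack([v1,-v2],1); t=np.linalg.lstsq(A,o2-o1,rcond=None)[0]
    p,q=o1+t[0]*v1,o2+t[1]*v2
    return (p+q)/2,np.linalg.norm(p-q)
E
python3 - <<'E'
from h import *
t=ctrl.get_image("top"); s=ctrl.get_image("scene")
for c,nt,ns,z in (("red",(269,311),(371,201),.17),("blue",(291,257),(316,185),.185)):
    a=blob(t,c,nt); b=blob(s,c,ns); print(c,a,b[0],b[2])
    print(tri(ray(t,a[0]),ray(s,b[0])), onz(t,a[0],z))
    bx=cv2.boxPoints(a[1]); print([onz(t,p,z+.01)[:2].round(4) for p in bx])
im=t["image"][205:365,215:345]
cv2.imwrite("pics/c1.png",cv2.resize(im[:,:,::-1],None,fx=4,fy=3.7,interpolation=cv2.INTER_CUBIC))
E
```

```text
red (array([268.79439252, 312.98598131]), ((269.0, 312.0), (26.0, 12.0), 90.0), array([263, 299,  13,  27, 214], dtype=int32)) [371.44702842 199.5994832 ] [358 191  28  19 387]
(array([0.44987298, 0.07238332, 0.1735198 ]), np.float64(0.0017198171542487492)) [0.44909278 0.07268043 0.17      ]
[array([0.4712, 0.0847]), array([0.4732, 0.0643]), array([0.4302, 0.0596]), array([0.4282, 0.0797])]
blue (array([289.38068182, 258.41477273]), ((289.5, 258.5), (21.0, 11.0), 90.0), array([284, 248,  12,  22, 176], dtype=int32)) [315.1086262  182.11821086] [303 174  25  17 313]
(array([0.54617097, 0.04662011, 0.18616979]), np.float64(0.0036421710268739887)) [0.54449891 0.04678761 0.185     ]
[array([0.5601, 0.0577]), array([0.5621, 0.0388]), array([0.5261, 0.0352]), array([0.5242, 0.0539])]
```

View pics/c1.png

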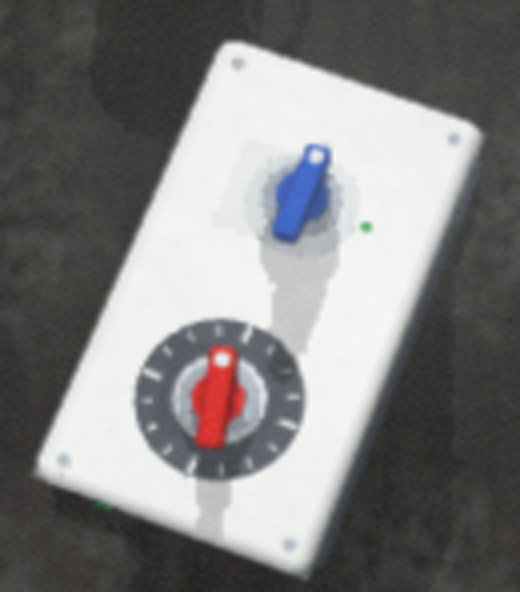

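The crop shows the red wing's dot pointing image-up at crop (222,358) and the wing's other end at (210,440). The blue dot is at (317,155) to the back, and the green mark at (366,227). I'll move over the screw with the tool half-turned, so the wrist has range to tighten clockwise.

```bash
python3 -m handwheel '[{"gripper":-1,"offset":[30,-30,-20],"rotation":[0,0,-0.18]},{"gripper":-1,"offset":[70,-75,-30],"rotation":[0,0,-0.36]},{"gripper":-1,"offset":[110,-120,-30],"rotation":[0,0,-0.54]},{"gripper":-1,"offset":[150,-165,-30],"rotation":[0,0,-0.72]},{"gripper":-1,"offset":[190,-210,-30],"rotation":[0,0,-0.9]},{"gripper":-1,"offset":[230,-255,-30],"rotation":[0,0,-1.08]},{"gripper":-1,"offset":[265,-300,-30],"rotation":[0,0,-1.26]},{"gripper":-1,"offset":[300,-345,-30],"rotation":[0,0,-1.44]}]' 30
cat >> h.py <<'E'
def go(xy,z,wing):   # tool-frame offset (mm) and turn to the pose: TCP at xy,z, tool x at yaw 'wing'
    o=ctrl.get_obs(); r=R.from_rotvec(o["tool_rot"]); p=o["tool_pos"]
    x=r.as_matrix()[:,0]; yaw=np.arctan2(x[1],x[0])
    off=r.inv().apply(np.array([*xy,z])-p)*1000
    print("t",o["t"],"p",p.round(4),"yaw",round(yaw,3),"q6",o["q"][5].round(3),"tilt",r.as_matrix()[:,2].round(4))
    print("off",off.round(1),"turn z",round(yaw-wing,3))
E
python3 -c "
from h import *
go((.4485,.0725),.26,3.11)"
```

```text
t: 1.2
tool_pos: [0.3585, -0.1986, 0.2613]
tool_rot: [2.089, 2.345, 0.0]
contact_force: [0.8, 0.4, -0.2]
opening: 0.0853
grip_force: 0.0
t 1.2 p [ 0.3585 -0.1986  0.2613] yaw 1.686 q6 -0.804 tilt [ 7.e-04 -4.e-04 -1.e+00]
off [258.9 120.7   1.3] turn z -1.424
```

```bash
python3 -m handwheel '[{"gripper":-1,"offset":[35,15,0],"rotation":[0,0,-0.18]},{"gripper":-1,"offset":[75,35,0],"rotation":[0,0,-0.36]},{"gripper":-1,"offset":[115,55,0],"rotation":[0,0,-0.54]},{"gripper":-1,"offset":[155,75,0],"rotation":[0,0,-0.72]},{"gripper":-1,"offset":[195,90,0],"rotation":[0,0,-0.9]},{"gripper":-1,"offset":[230,107,0],"rotation":[0,0,-1.08]},{"gripper":-1,"offset":[259,121,0],"rotation":[0,0,-1.26]},{"gripper":-1,"offset":[259,121,0],"rotation":[0,0,-1.42]}]'
python3 -c "
from h import *
go((.4485,.0725),.26,3.11)
d=ctrl.get_image('wrist'); print(d['xyz'],d['attitude'])
cv2.imwrite('pics/w1.png',d['image'][:,:,::-1])"
```

```text
t: 2.2
tool_pos: [0.45, 0.0722, 0.261]
tool_rot: [-0.05, -3.14, -0.0]
contact_force: [0.4, 0.4, -0.5]
opening: 0.0852
grip_force: 0.0
t 2.2 p [0.45   0.0722 0.261 ] yaw 3.11 q6 -1.544 tilt [-8.e-04  3.e-04 -1.e+00]
off [1.5 0.3 1. ] turn z -0.0
[0.36817141 0.07428182 0.40442215] [-0.25640852 -0.24889149  1.5258956 ]
```

View pics/w1.png

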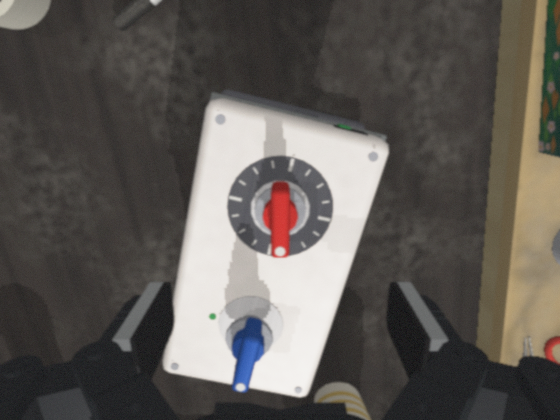

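The wrist view has the red wing running from (281,184) to its dot at (280,252), and the blue wing from (253,320) to its dot at (240,386). The fingers straddle the mill.

```bash
python3 - <<'E'
from h import *
d=ctrl.get_image('wrist'); t=ctrl.get_image('top')
for c,n,z,ends,tn in (("red",(280,220),.186,((281,186),(280,252)),(269,312)),("blue",(247,350),.198,((253,322),(240,386)),(290,258))):
    a=blob(d,c,n); b=blob(t,c,tn)
    e=[onz(d,p,z) for p in ends]; v=e[1]-e[0]
    print(c,a[0],a[1],"ends",e,"yaw",np.arctan2(v[1],v[0]),"mid",(e[0]+e[1])/2,"tri",tri(ray(d,a[0]),ray(t,b[0])))
m=(d['image'].max(2)<110).astype(np.uint8); n,l,s,ce=cv2.connectedComponentsWithStats(m)
i=l[165,275]; print(i,s[i] if i else '',"dial",onz(d,(s[i,0]+s[i,2]/2-.5,s[i,1]+s[i,3]/2-.5),.151))
w=(t['image'].min(2)>150).astype(np.uint8); w=cv2.morphologyEx(w,cv2.MORPH_CLOSE,np.ones((3,3)))
n,l,s,ce=cv2.connectedComponentsWithStats(w); i=l[290,270] or l[280,275]
pts=np.argwhere(l==i)[:,::-1].astype(np.float32); bx=cv2.boxPoints(cv2.minAreaRect(pts))
P=[onz(t,p,.15)[:2].round(4) for p in bx]; print("head",P,np.mean(P,0),[np.arctan2(*(P[k]-P[k-1])[::-1]) for k in range(4)])
E
```

```text
red [281.00461741 216.3317942 ] ((280.5, 219.5), (73.0, 33.0), 90.0) ends [array([0.42628171, 0.07238137, 0.186     ]), array([0.46991366, 0.07054466, 0.186     ])] yaw -0.04207073495869726 mid [0.44809769 0.07146302 0.186     ] tri (array([0.38031196, 0.10317255, 0.72755344]), np.float64(0.24599467604424646))
blue [247.9606533  350.28582034] ((248.32540893554688, 354.507568359375), (29.224655151367188, 73.11976623535156), 1.3322198390960693) ends [array([0.5135046 , 0.05182188, 0.198     ]), array([0.56512111, 0.04017573, 0.198     ])] yaw -0.22191240781323449 mid [0.53931286 0.0459988  0.198     ] tri (array([0.5464474 , 0.04600136, 0.18461053]), np.float64(0.000741946608470817))
0  dial [0.45293198 0.07066577 0.151     ]
head [array([1.024 , 0.6991]), array([ 1.1414, -0.4542]), array([ 0.3259, -0.4301]), array([0.231 , 0.5026])] [0.680575 0.07935 ] [np.float64(0.24290058982309187), np.float64(-1.4693509131438156), np.float64(3.1120488304169283), np.float64(1.672194989553455)]
```

```bash
python3 -m handwheel '[{"gripper":-0.2,"offset":[2,-0.7,30],"rotation":[0,0,0.01]},{"gripper":-0.2,"offset":[2,-0.7,55],"rotation":[0,0,0.01]},{"gripper":-0.2,"offset":[2,-0.7,75],"rotation":[0,0,0.01]},{"gripper":-0.2,"offset":[2,-0.7,90],"rotation":[0,0,0.01]},{"gripper":-0.2,"offset":[2,-0.7,90],"rotation":[0,0,0.01]},{"gripper":1,"offset":[2,-0.7,90],"rotation":[0,0,0.01]},{"gripper":1,"offset":[2,-0.7,90],"rotation":[0,0,0.01]},{"gripper":1,"offset":[2,-0.7,90],"rotation":[0,0,0.01]}]' 20
cat > s.py <<'E'
from h import *
o=ctrl.get_obs(); go((.448,.0715),.171,3.10); print("F",o["contact_force"].round(2),"M",o["wrist_torque"].round(3),"e6",o["effort"][5].round(3),"open",round(o["opening"],4),"grip",round(o["grip_force"],1))
E
python3 s.py
```

```text
t: 3.35
tool_pos: [0.4488, 0.0718, 0.1727]
tool_rot: [0.079, 3.138, 0.009]
contact_force: [-0.2, 8.5, 0.7]
opening: 0.0113
grip_force: 26.0
t 3.35 p [0.4488 0.0718 0.1727] yaw 3.091 q6 -1.53 tilt [ 0.0028  0.0055 -1.    ]
off [ 0.8 -0.4  1.7] turn z -0.009
F [-0.19  8.49  0.67] M [ 1.215 -0.079 -0.003] e6 0.046 open 0.0113 grip 26.0
```

```bash
python3 -m handwheel '[{"gripper":1,"offset":[0,0.5,0],"rotation":[0,0,0]},{"gripper":1,"offset":[0,1,0],"rotation":[0,0,0]},{"gripper":1,"offset":[0,1,0],"rotation":[0,0,0.03]},{"gripper":1,"offset":[0,1,0],"rotation":[0,0,0.06]},{"gripper":1,"offset":[0,1,0],"rotation":[0,0,0.09]},{"gripper":1,"offset":[0,1,0],"rotation":[0,0,0.12]},{"gripper":1,"offset":[0,1,0],"rotation":[0,0,0.16]},{"gripper":1,"offset":[0,1,0],"rotation":[0,0,0.2]}]' >/dev/null; python3 s.py; python3 -m handwheel '[{"gripper":1,"offset":[0,0,0],"rotation":[0,0,0.05]},{"gripper":1,"offset":[0,0,0],"rotation":[0,0,0.1]},{"gripper":1,"offset":[0,0,0],"rotation":[0,0,0.15]},{"gripper":1,"offset":[0,0,0],"rotation":[0,0,0.2]},{"gripper":1,"offset":[0,0,0],"rotation":[0,0,0.25]},{"gripper":1,"offset":[0,0,0],"rotation":[0,0,0.3]},{"gripper":1,"offset":[0,0,0],"rotation":[0,0,0.35]},{"gripper":1,"offset":[0,0,0],"rotation":[0,0,0.4]}]' >/dev/null; python3 s.py
```

```text
t 4.35 p [0.4488 0.0725 0.1727] yaw 2.89 q6 -1.326 tilt [ 0.0027  0.0044 -1.    ]
off [ 0.6 -1.2  1.7] turn z -0.21
F [0.34 8.34 3.28] M [ 1.258 -0.08   0.121] e6 -0.171 open 0.0113 grip 26.2
t 5.35 p [0.4493 0.0735 0.1728] yaw 2.49 q6 -0.926 tilt [ 0.0042  0.0071 -1.    ]
off [-0.2 -2.4  1.7] turn z -0.61
F [ 2.67 11.84  1.76] M [ 1.91  -0.414  0.095] e6 -0.225 open 0.0111 grip 26.0
```

```bash
python3 -m handwheel '[{"gripper":1,"offset":[0.5,1,0],"rotation":[0,0,0]},{"gripper":1,"offset":[1,2.2,0],"rotation":[0,0,0]},{"gripper":1,"offset":[1,2.2,0],"rotation":[0,0,0.03]},{"gripper":1,"offset":[1,2.2,0],"rotation":[0,0,0.06]},{"gripper":1,"offset":[1,2.2,0],"rotation":[0,0,0.09]},{"gripper":1,"offset":[1,2.2,0],"rotation":[0,0,0.12]},{"gripper":1,"offset":[1,2.2,0],"rotation":[0,0,0.15]},{"gripper":1,"offset":[1,2.2,0],"rotation":[0,0,0.18]}]' >/dev/null; python3 s.py
```

```text
t 6.35 p [0.4497 0.0741 0.1727] yaw 2.309 q6 -0.741 tilt [ 0.0035  0.0028 -1.    ]
off [-0.8 -3.   1.7] turn z -0.791
F [1.6  7.83 3.78] M [ 1.085 -0.202  0.05 ] e6 -0.113 open 0.0113 grip 26.4
```

```bash
cat > ck.py <<'E'
from h import *
import sys
o=ctrl.get_obs(); go((.449,.074),.171,3.09); print("F",o["contact_force"].round(1),"M",o["wrist_torque"].round(3),"e6",o["effort"][5].round(3),"open",round(o["opening"],4))
sys.exit(bool(abs(o["wrist_torque"][2])>.16))
E
python3 -m handwheel '[{"gripper":1,"offset":[1,1,0],"rotation":[0,0,0]},{"gripper":1,"offset":[1,1,0],"rotation":[0,0,0.02]},{"gripper":1,"offset":[1,1,0],"rotation":[0,0,0.04]},{"gripper":1,"offset":[1,1,0],"rotation":[0,0,0.06]},{"gripper":1,"offset":[1,1,0],"rotation":[0,0,0.08]},{"gripper":1,"offset":[1,1,0],"rotation":[0,0,0.09]},{"gripper":1,"offset":[1,1,0],"rotation":[0,0,0.1]},{"gripper":1,"offset":[1,1,0],"rotation":[0,0,0.11]}]' >/dev/null; python3 ck.py && python3 -m handwheel '[{"gripper":1,"offset":[0,0,0],"rotation":[0,0,0.015]},{"gripper":1,"offset":[0,0,0],"rotation":[0,0,0.03]},{"gripper":1,"offset":[0,0,0],"rotation":[0,0,0.045]},{"gripper":1,"offset":[0,0,0],"rotation":[0,0,0.06]},{"gripper":1,"offset":[0,0,0],"rotation":[0,0,0.075]},{"gripper":1,"offset":[0,0,0],"rotation":[0,0,0.09]},{"gripper":1,"offset":[0,0,0],"rotation":[0,0,0.105]},{"gripper":1,"offset":[0,0,0],"rotation":[0,0,0.12]}]' >/dev/null && python3 ck.py
```

```text
t 7.35 p [0.4499 0.0744 0.1727] yaw 2.2 q6 -0.628 tilt [ 0.0039  0.     -1.    ]
off [ 0.2 -1.   1.7] turn z -0.89
F [3.3 4.8 5. ] M [ 0.489 -0.341  0.077] e6 0.009 open 0.0115
t 8.35 p [0.4502 0.0746 0.1727] yaw 2.08 q6 -0.508 tilt [ 4.7e-03  5.0e-04 -1.0e+00]
off [ 0.  -1.4  1.7] turn z -1.01
F [4.8 4.2 5.7] M [ 0.638 -0.574  0.094] e6 -0.018 open 0.0108
```

```bash
python3 -m handwheel '[{"gripper":1,"offset":[0.3,1.4,0],"rotation":[0,0,0.015]},{"gripper":1,"offset":[0.3,1.4,0],"rotation":[0,0,0.03]},{"gripper":1,"offset":[0.3,1.4,0],"rotation":[0,0,0.045]},{"gripper":1,"offset":[0.3,1.4,0],"rotation":[0,0,0.06]},{"gripper":1,"offset":[0.3,1.4,0],"rotation":[0,0,0.075]},{"gripper":1,"offset":[0.3,1.4,0],"rotation":[0,0,0.09]},{"gripper":1,"offset":[0.3,1.4,0],"rotation":[0,0,0.105]},{"gripper":1,"offset":[0.3,1.4,0],"rotation":[0,0,0.12]}]' >/dev/null; python3 ck.py && python3 -m handwheel '[{"gripper":1,"offset":[0,0,0],"rotation":[0,0,0.015]},{"gripper":1,"offset":[0,0,0],"rotation":[0,0,0.03]},{"gripper":1,"offset":[0,0,0],"rotation":[0,0,0.045]},{"gripper":1,"offset":[0,0,0],"rotation":[0,0,0.06]},{"gripper":1,"offset":[0,0,0],"rotation":[0,0,0.075]},{"gripper":1,"offset":[0,0,0],"rotation":[0,0,0.09]},{"gripper":1,"offset":[0,0,0],"rotation":[0,0,0.105]},{"gripper":1,"offset":[0,0,0],"rotation":[0,0,0.12]}]' >/dev/null && python3 ck.py && python3 -m handwheel '[{"gripper":1,"offset":[0,0,0],"rotation":[0,0,0.015]},{"gripper":1,"offset":[0,0,0],"rotation":[0,0,0.03]},{"gripper":1,"offset":[0,0,0],"rotation":[0,0,0.045]},{"gripper":1,"offset":[0,0,0],"rotation":[0,0,0.06]},{"gripper":1,"offset":[0,0,0],"rotation":[0,0,0.075]},{"gripper":1,"offset":[0,0,0],"rotation":[0,0,0.09]},{"gripper":1,"offset":[0,0,0],"rotation":[0,0,0.105]},{"gripper":1,"offset":[0,0,0],"rotation":[0,0,0.12]}]' >/dev/null && python3 ck.py
```

```text
t 9.35 p [0.4506 0.0749 0.1727] yaw 1.959 q6 -0.386 tilt [ 0.0026 -0.0013 -1.    ]
off [-0.2 -1.8  1.7] turn z -1.131
F [1.1 1.  6.2] M [ 0.156 -0.114  0.047] e6 -0.03 open 0.011
t 10.35 p [0.4509 0.075  0.1727] yaw 1.839 q6 -0.266 tilt [ 3.5e-03 -9.0e-04 -1.0e+00]
off [-0.5 -2.1  1.7] turn z -1.251
F [2.5 2.1 5. ] M [ 0.315 -0.296  0.044] e6 -0.026 open 0.0112
t 11.35 p [0.4512 0.0751 0.1727] yaw 1.719 q6 -0.146 tilt [ 4.5e-03 -7.0e-04 -1.0e+00]
off [-0.8 -2.4  1.7] turn z -1.371
F [5.1 2.1 5.2] M [ 0.297 -0.614  0.045] e6 -0.021 open 0.0112
```

```bash
python3 -m handwheel '[{"gripper":1,"offset":[0.2,1.2,0],"rotation":[0,0,0.015]},{"gripper":1,"offset":[0.2,1.2,0],"rotation":[0,0,0.03]},{"gripper":1,"offset":[0.2,1.2,0],"rotation":[0,0,0.045]},{"gripper":1,"offset":[0.2,1.2,0],"rotation":[0,0,0.06]},{"gripper":1,"offset":[0.2,1.2,0],"rotation":[0,0,0.075]},{"gripper":1,"offset":[0.2,1.2,0],"rotation":[0,0,0.09]},{"gripper":1,"offset":[0.2,1.2,0],"rotation":[0,0,0.105]},{"gripper":1,"offset":[0.2,1.2,0],"rotation":[0,0,0.12]}]' >/dev/null; python3 ck.py && python3 -m handwheel '[{"gripper":1,"offset":[0,0,0],"rotation":[0,0,0.015]},{"gripper":1,"offset":[0,0,0],"rotation":[0,0,0.03]},{"gripper":1,"offset":[0,0,0],"rotation":[0,0,0.045]},{"gripper":1,"offset":[0,0,0],"rotation":[0,0,0.06]},{"gripper":1,"offset":[0,0,0],"rotation":[0,0,0.075]},{"gripper":1,"offset":[0,0,0],"rotation":[0,0,0.09]},{"gripper":1,"offset":[0,0,0],"rotation":[0,0,0.105]},{"gripper":1,"offset":[0,0,0],"rotation":[0,0,0.12]}]' >/dev/null && python3 ck.py && python3 -m handwheel '[{"gripper":1,"offset":[0,0,0],"rotation":[0,0,0.015]},{"gripper":1,"offset":[0,0,0],"rotation":[0,0,0.03]},{"gripper":1,"offset":[0,0,0],"rotation":[0,0,0.045]},{"gripper":1,"offset":[0,0,0],"rotation":[0,0,0.06]},{"gripper":1,"offset":[0,0,0],"rotation":[0,0,0.075]},{"gripper":1,"offset":[0,0,0],"rotation":[0,0,0.09]},{"gripper":1,"offset":[0,0,0],"rotation":[0,0,0.105]},{"gripper":1,"offset":[0,0,0],"rotation":[0,0,0.12]}]' >/dev/null && python3 ck.py
```

```text
t 12.35 p [0.4517 0.0752 0.1727] yaw 1.599 q6 -0.025 tilt [ 0.0023 -0.0015 -1.    ]
off [-1.1 -2.7  1.7] turn z -1.491
F [1.2 0.9 7.8] M [ 0.11  -0.099  0.089] e6 -0.031 open 0.0112
t 13.35 p [0.452  0.0752 0.1727] yaw 1.479 q6 0.095 tilt [ 0.0034 -0.0015 -1.    ]
off [-1.5 -2.9  1.7] turn z -1.611
F [2.9 0.9 6.9] M [ 0.16  -0.305  0.048] e6 -0.027 open 0.0112
t 14.35 p [0.4524 0.0751 0.1727] yaw 1.359 q6 0.215 tilt [ 0.0044 -0.0015 -1.    ]
off [-1.8 -3.1  1.7] turn z -1.731
F [3.6 1.2 4.4] M [ 0.186 -0.542  0.078] e6 -0.023 open 0.0111
```

```bash
python3 -m handwheel '[{"gripper":1,"offset":[0,1,0],"rotation":[0,0,0.015]},{"gripper":1,"offset":[0,1,0],"rotation":[0,0,0.03]},{"gripper":1,"offset":[0,1,0],"rotation":[0,0,0.045]},{"gripper":1,"offset":[0,1,0],"rotation":[0,0,0.06]},{"gripper":1,"offset":[0,1,0],"rotation":[0,0,0.075]},{"gripper":1,"offset":[0,1,0],"rotation":[0,0,0.09]},{"gripper":1,"offset":[0,1,0],"rotation":[0,0,0.105]},{"gripper":1,"offset":[0,1,0],"rotation":[0,0,0.12]}]' >/dev/null; python3 ck.py && python3 -m handwheel '[{"gripper":1,"offset":[0,0,0],"rotation":[0,0,0.015]},{"gripper":1,"offset":[0,0,0],"rotation":[0,0,0.03]},{"gripper":1,"offset":[0,0,0],"rotation":[0,0,0.045]},{"gripper":1,"offset":[0,0,0],"rotation":[0,0,0.06]},{"gripper":1,"offset":[0,0,0],"rotation":[0,0,0.075]},{"gripper":1,"offset":[0,0,0],"rotation":[0,0,0.09]},{"gripper":1,"offset":[0,0,0],"rotation":[0,0,0.105]},{"gripper":1,"offset":[0,0,0],"rotation":[0,0,0.12]}]' >/dev/null && python3 ck.py && python3 -m handwheel '[{"gripper":1,"offset":[0,0,0],"rotation":[0,0,0.015]},{"gripper":1,"offset":[0,0,0],"rotation":[0,0,0.03]},{"gripper":1,"offset":[0,0,0],"rotation":[0,0,0.045]},{"gripper":1,"offset":[0,0,0],"rotation":[0,0,0.06]},{"gripper":1,"offset":[0,0,0],"rotation":[0,0,0.075]},{"gripper":1,"offset":[0,0,0],"rotation":[0,0,0.09]},{"gripper":1,"offset":[0,0,0],"rotation":[0,0,0.105]},{"gripper":1,"offset":[0,0,0],"rotation":[0,0,0.12]}]' >/dev/null && python3 ck.py
```

```text
t 15.35 p [0.4528 0.075  0.1727] yaw 1.239 q6 0.334 tilt [ 0.0027 -0.0012 -1.    ]
off [-2.2 -3.3  1.7] turn z -1.851
F [3.  0.9 7.1] M [ 0.215 -0.217  0.103] e6 -0.031 open 0.0116
t 16.35 p [0.4531 0.075  0.1727] yaw 1.121 q6 0.453 tilt [ 0.0038 -0.0016 -1.    ]
off [-2.7 -3.3  1.7] turn z -1.969
F [2.5 0.5 6.4] M [ 0.157 -0.451  0.757] e6 0.645 open 0.0114
```

```bash
python3 -m handwheel '[{"gripper":1,"offset":[0,0,0],"rotation":[0,0,-0.01]},{"gripper":1,"offset":[0,0,0],"rotation":[0,0,-0.02]},{"gripper":1,"offset":[0,0,0],"rotation":[0,0,-0.02]},{"gripper":1,"offset":[0,0,0],"rotation":[0,0,-0.02]},{"gripper":1,"offset":[0,0,0],"rotation":[0,0,-0.02]},{"gripper":1,"offset":[0,0,0],"rotation":[0,0,-0.02]},{"gripper":1,"offset":[0,0,0],"rotation":[0,0,-0.02]},{"gripper":1,"offset":[0,0,0],"rotation":[0,0,-0.02]}]' >/dev/null; python3 ck.py
```

```text
t 17.35 p [0.4531 0.075  0.1727] yaw 1.141 q6 0.432 tilt [ 0.0037 -0.0015 -1.    ]
off [-2.7 -3.3  1.7] turn z -1.949
F [3.2 1.6 5. ] M [ 0.206 -0.423  0.519] e6 0.532 open 0.0115
```

```bash
python3 -m handwheel '[{"gripper":1,"offset":[0,0,0],"rotation":[0,0,-0.1]},{"gripper":1,"offset":[0,0,0],"rotation":[0,0,-0.2]},{"gripper":1,"offset":[0,0,0],"rotation":[0,0,-0.3]},{"gripper":1,"offset":[0,0,0],"rotation":[0,0,-0.4]},{"gripper":1,"offset":[0,0,0],"rotation":[0,0,-0.5]},{"gripper":1,"offset":[0,0,0],"rotation":[0,0,-0.6]},{"gripper":1,"offset":[0,0,0],"rotation":[0,0,-0.7]},{"gripper":1,"offset":[0,0,0],"rotation":[0,0,-0.8]}]' >/dev/null; python3 ck.py
python3 -m handwheel '[{"gripper":1,"offset":[0,0,0],"rotation":[0,0,-0.1]},{"gripper":1,"offset":[0,0,0],"rotation":[0,0,-0.2]},{"gripper":1,"offset":[0,0,0],"rotation":[0,0,-0.3]},{"gripper":1,"offset":[0,0,0],"rotation":[0,0,-0.4]},{"gripper":1,"offset":[0,0,0],"rotation":[0,0,-0.5]},{"gripper":1,"offset":[0,0,0],"rotation":[0,0,-0.6]},{"gripper":1,"offset":[0,0,0],"rotation":[0,0,-0.7]},{"gripper":1,"offset":[0,0,0],"rotation":[0,0,-0.78]}]' >/dev/null; python3 ck.py
```

```text
t 18.35 p [0.4509 0.0749 0.1727] yaw 1.943 q6 -0.369 tilt [-0.0032 -0.0018 -1.    ]
off [-0.2 -2.1  1.7] turn z -1.147
F [-6.9  0.4 11.7] M [ 0.007  1.306 -0.111] e6 0.563 open 0.011
t 19.35 p [0.4493 0.0734 0.1726] yaw 2.722 q6 -1.149 tilt [-0.008  -0.0061 -0.9999]
off [0.5 0.4 1.6] turn z -0.368
F [-14.6  -5.3  16.2] M [-1.025  2.271 -0.1  ] e6 0.391 open 0.0109
```

```bash
python3 -m handwheel '[{"gripper":1,"offset":[0.5,-0.5,0],"rotation":[0,0,-0.01]},{"gripper":1,"offset":[1,-1,0],"rotation":[0,0,-0.02]},{"gripper":1,"offset":[1.5,-1.5,0],"rotation":[0,0,-0.03]},{"gripper":1,"offset":[2,-2,0],"rotation":[0,0,-0.035]},{"gripper":1,"offset":[2,-2,0],"rotation":[0,0,-0.035]},{"gripper":1,"offset":[2,-2,0],"rotation":[0,0,-0.035]},{"gripper":1,"offset":[2,-2,0],"rotation":[0,0,-0.035]},{"gripper":1,"offset":[2,-2,0],"rotation":[0,0,-0.035]}]' >/dev/null; python3 ck.py
```

```text
t 20.35 p [0.449  0.0732 0.1727] yaw 2.755 q6 -1.183 tilt [-7.0e-04 -3.6e-03 -1.0e+00]
off [0.3 0.7 1.7] turn z -0.335
F [-3.7 -2.2 10.3] M [-0.411  0.538 -0.056] e6 -0.047 open 0.0113
```

```bash
python3 -m handwheel '[{"gripper":-0.2,"offset":[0,0,0],"rotation":[0,0,0]},{"gripper":-0.2,"offset":[0,0,0],"rotation":[0,0,0]},{"gripper":-0.2,"offset":[0,0,0],"rotation":[0,0,0]},{"gripper":-0.2,"offset":[0,0,-40],"rotation":[0,0,0]},{"gripper":-0.2,"offset":[0,0,-80],"rotation":[0,0,0]},{"gripper":-0.2,"offset":[-40,5,-80],"rotation":[0,0,-0.06]},{"gripper":-0.2,"offset":[-99,12,-80],"rotation":[0,0,-0.125]},{"gripper":-0.2,"offset":[-99,12,-80],"rotation":[0,0,-0.125]}]' >/dev/null; python3 ck.py
python3 - <<'E'
from h import *
d=ctrl.get_image('wrist'); t=ctrl.get_image('top'); s=ctrl.get_image('scene')
a=d["image"]; b=cv2.resize(t["image"][205:365,215:345],None,fx=2.6,fy=2.6,interpolation=cv2.INTER_CUBIC)
c=np.zeros((420,800,3),np.uint8); c[:,:460]=a[:,50:510]; c[:416,461:461+338]=b
cv2.imwrite('pics/w2.png',c[:,:,::-1])
E
```

```text
t 21.35 p [0.5471 0.0474 0.2484] yaw 2.879 q6 -1.357 tilt [-5.1e-03 -2.0e-04 -1.0e+00]
off [101.2   0.4  77.9] turn z -0.211
F [-0.2 -0.2 -0.7] M [0.002 0.016 0.017] e6 -0.138 open 0.0512
```

View pics/w2.png

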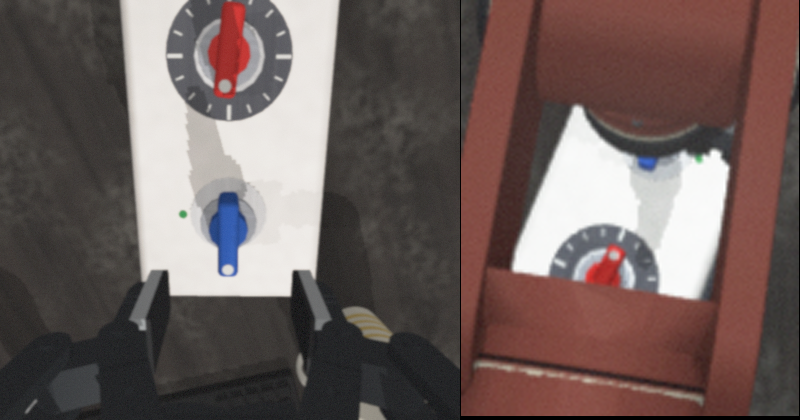

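The wrist view shows the red dot at full-image (275,87), about 0.1 rad off the mill axis, which is the expected set position. The blue wing is vertical from (278,198) to its dot at (278,270), well aligned with the fingers. Next I'll compute its centre.

```bash
python3 - <<'E'
from h import *
d=ctrl.get_image('wrist')
e=[onz(d,p,.198) for p in ((279,196),(278,274))]; v=e[1]-e[0]; print(e,(e[0]+e[1])/2,np.linalg.norm(v),np.arctan2(v[1],v[0]))
e=[onz(d,p,.186) for p in ((284,4),(275,92))]; v=e[1]-e[0]; print(e,(e[0]+e[1])/2,np.linalg.norm(v),np.arctan2(v[1],v[0]))
go((.546,.047),.26,2.879)
E
```

```text
[array([0.52159526, 0.05384522, 0.198     ]), array([0.56758821, 0.04099765, 0.198     ])] [0.54459174 0.04742144 0.198     ] 0.04775365558137268 -0.2723945523153221
[array([0.42971085, 0.08082756, 0.186     ]), array([0.46879614, 0.06565839, 0.186     ])] [0.44925349 0.07324298 0.186     ] 0.04192569150569489 -0.37020959680670634
t 21.55 p [0.5447 0.0487 0.2514] yaw 2.881 q6 -1.357 tilt [-1.e-04  0.e+00 -1.e+00]
off [-1.7 -1.3 -8.6] turn z 0.002
```

```bash
python3 -m handwheel '[{"gripper":-0.2,"offset":[-0.7,-1.6,25],"rotation":[0,0,0]},{"gripper":-0.2,"offset":[-0.7,-1.6,50],"rotation":[0,0,0]},{"gripper":-0.2,"offset":[-0.7,-1.6,67],"rotation":[0,0,0]},{"gripper":-0.2,"offset":[-0.7,-1.6,68],"rotation":[0,0,0]},{"gripper":1,"offset":[-0.7,-1.6,68],"rotation":[0,0,0]},{"gripper":1,"offset":[-0.7,-1.6,68],"rotation":[0,0,0]},{"gripper":1,"offset":[-0.7,-1.6,68],"rotation":[0,0,0]},{"gripper":1,"offset":[-0.7,-1.6,68],"rotation":[0,0,0]}]' 50 >/dev/null; python3 ck.py
```

```text
t 22.55 p [0.5463 0.0463 0.1846] yaw 2.88 q6 -1.36 tilt [ 1.7e-03 -8.0e-04 -1.0e+00]
off [101.1   1.6  13.4] turn z -0.21
F [-0.6 -2.   4.4] M [-0.329  0.146 -0.065] e6 -0.077 open 0.0104
```

Centred. Next is the press down.

```bash
python3 -m handwheel '[{"gripper":1,"offset":[0,0,2],"rotation":[0,0,0]},{"gripper":1,"offset":[0,0,4],"rotation":[0,0,0]},{"gripper":1,"offset":[0,0,6],"rotation":[0,0,0]},{"gripper":1,"offset":[0,0,8],"rotation":[0,0,0]},{"gripper":1,"offset":[0,0,10],"rotation":[0,0,0]},{"gripper":1,"offset":[0,0,11.5],"rotation":[0,0,0]},{"gripper":1,"offset":[0,0,13],"rotation":[0,0,0]},{"gripper":1,"offset":[0,0,13],"rotation":[0,0,0]}]' >/dev/null; python3 ck.py
python3 - <<'E'
from h import *
d=ctrl.get_image('scene'); cv2.imwrite('pics/s2.png',cv2.resize(d['image'][140:260,240:430],None,fx=4,fy=4,interpolation=cv2.INTER_CUBIC)[:,:,::-1])
E
```

```text
t 23.55 p [0.5463 0.0464 0.1728] yaw 2.881 q6 -1.36 tilt [ 1.7e-03 -9.0e-04 -1.0e+00]
off [101.2   1.6   1.6] turn z -0.209
F [-5.6 -2.4 12.6] M [-0.516  0.886 -0.143] e6 -0.084 open 0.0102
```

View pics/s2.png

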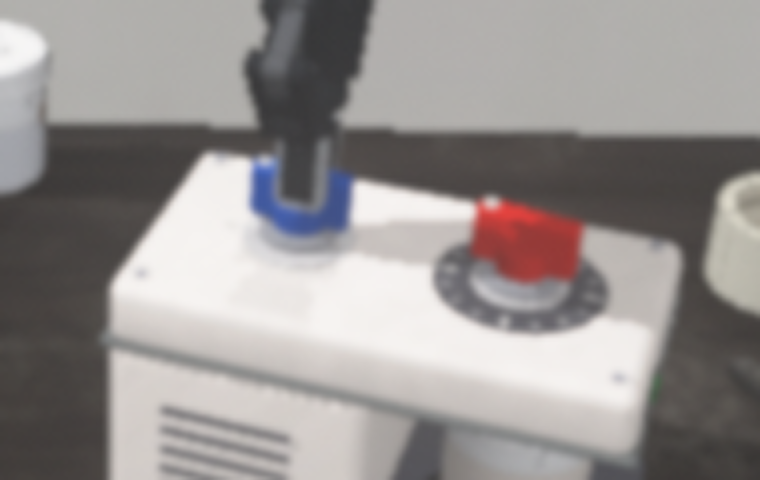

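The scene crop shows the fingers pinching the blue wing near (302,190), its disc close to the head, and the red screw undisturbed.

```bash
python3 -m handwheel '[{"gripper":1,"offset":[0,0,0.5],"rotation":[0,0,0]},{"gripper":1,"offset":[0,0,1],"rotation":[0,0,0]},{"gripper":1,"offset":[0,0,1.5],"rotation":[0,0,0]},{"gripper":1,"offset":[0,0,1.5],"rotation":[0,0,0]},{"gripper":1,"offset":[0,0,1.5],"rotation":[0,0,0.01]},{"gripper":1,"offset":[0,0,1.5],"rotation":[0,0,0.03]},{"gripper":1,"offset":[0,0,1.5],"rotation":[0,0,0.05]},{"gripper":1,"offset":[0,0,1.5],"rotation":[0,0,0.07]}]' >/dev/null; python3 ck.py
```

```text
t 24.6 p [0.5465 0.0465 0.1728] yaw 2.81 q6 -1.29 tilt [ 2.1e-03 -8.0e-04 -1.0e+00]
off [101.2  -5.7   1.5] turn z -0.28
F [-7.5 -1.6 18.7] M [-0.353  1.374 -0.006] e6 -0.112 open 0.0106
```

```bash
python3 -m handwheel '[{"gripper":1,"offset":[0.5,0,0],"rotation":[0,0,0.06]},{"gripper":1,"offset":[1,0,0],"rotation":[0,0,0.12]},{"gripper":1,"offset":[1,0,0],"rotation":[0,0,0.2]},{"gripper":1,"offset":[1,0,0],"rotation":[0,0,0.28]},{"gripper":1,"offset":[1,0,0],"rotation":[0,0,0.36]},{"gripper":1,"offset":[1,0,0],"rotation":[0,0,0.44]},{"gripper":1,"offset":[1,0,0],"rotation":[0,0,0.52]},{"gripper":1,"offset":[1,0,0],"rotation":[0,0,0.6]}]' >/dev/null; python3 ck.py &&
python3 -m handwheel '[{"gripper":1,"offset":[0,0,0],"rotation":[0,0,0.08]},{"gripper":1,"offset":[0,0,0],"rotation":[0,0,0.16]},{"gripper":1,"offset":[0,0,0],"rotation":[0,0,0.24]},{"gripper":1,"offset":[0,0,0],"rotation":[0,0,0.32]},{"gripper":1,"offset":[0,0,0],"rotation":[0,0,0.4]},{"gripper":1,"offset":[0,0,0],"rotation":[0,0,0.48]},{"gripper":1,"offset":[0,0,0],"rotation":[0,0,0.56]},{"gripper":1,"offset":[0,0,0],"rotation":[0,0,0.64]}]' >/dev/null && python3 ck.py
```

```text
t 25.6 p [0.5471 0.0474 0.1728] yaw 2.209 q6 -0.688 tilt [ 6.7e-03  7.0e-04 -1.0e+00]
off [ 79.8 -63.    1.2] turn z -0.881
F [-1.4 -0.8 15.1] M [-0.06   0.25   0.015] e6 -0.494 open 0.0102
t 26.6 p [0.5483 0.0478 0.1728] yaw 1.569 q6 -0.048 tilt [ 0.0102  0.0015 -0.9999]
off [ 26.  -99.3   0.9] turn z -1.521
F [ 3.   1.6 12.1] M [ 0.114 -0.577  0.005] e6 -0.483 open 0.0107
```

```bash
python3 -m handwheel '[{"gripper":1,"offset":[0,0.5,0.5],"rotation":[0,0,0.03]},{"gripper":1,"offset":[0,0.5,1],"rotation":[0,0,0.06]},{"gripper":1,"offset":[0,0.5,1],"rotation":[0,0,0.09]},{"gripper":1,"offset":[0,0.5,1],"rotation":[0,0,0.12]},{"gripper":1,"offset":[0,0.5,1],"rotation":[0,0,0.15]},{"gripper":1,"offset":[0,0.5,1],"rotation":[0,0,0.18]},{"gripper":1,"offset":[0,0.5,1],"rotation":[0,0,0.2]},{"gripper":1,"offset":[0,0.5,1],"rotation":[0,0,0.21]}]' >/dev/null; python3 ck.py &&
python3 -m handwheel '[{"gripper":1,"offset":[0,0,0],"rotation":[0,0,0.01]},{"gripper":1,"offset":[0,0,0],"rotation":[0,0,0.02]},{"gripper":1,"offset":[0,0,0],"rotation":[0,0,0.03]},{"gripper":1,"offset":[0,0,0],"rotation":[0,0,0.04]},{"gripper":1,"offset":[0,0,0],"rotation":[0,0,0.05]},{"gripper":1,"offset":[0,0,0],"rotation":[0,0,0.06]},{"gripper":1,"offset":[0,0,0],"rotation":[0,0,0.06]},{"gripper":1,"offset":[0,0,0],"rotation":[0,0,0.06]}]' >/dev/null && python3 ck.py
```

```text
t 27.6 p [0.5488 0.0477 0.1728] yaw 1.361 q6 0.16 tilt [ 0.0102  0.0013 -0.9999]
off [   4.9 -103.1    0.8] turn z -1.729
F [ 1.3  1.1 15.8] M [ 0.048 -0.15   0.067] e6 -0.018 open 0.0106
t 28.6 p [0.5489 0.0477 0.1728] yaw 1.301 q6 0.22 tilt [ 0.0105  0.0012 -0.9999]
off [  -1.2 -103.4    0.8] turn z -1.789
F [ 1.5  0.6 14.4] M [ 0.147 -0.191  0.023] e6 0.048 open 0.0106
```

```bash
python3 -m handwheel '[{"gripper":1,"offset":[0,0,0],"rotation":[0,0,0.006]},{"gripper":1,"offset":[0,0,0],"rotation":[0,0,0.012]},{"gripper":1,"offset":[0,0,0],"rotation":[0,0,0.018]},{"gripper":1,"offset":[0,0,0],"rotation":[0,0,0.024]},{"gripper":1,"offset":[0,0,0],"rotation":[0,0,0.03]},{"gripper":1,"offset":[0,0,0],"rotation":[0,0,0.03]},{"gripper":1,"offset":[0,0,0],"rotation":[0,0,0.03]},{"gripper":1,"offset":[0,0,0],"rotation":[0,0,0.03]}]' >/dev/null; python3 ck.py &&
python3 -m handwheel '[{"gripper":1,"offset":[0,0,0],"rotation":[0,0,0.006]},{"gripper":1,"offset":[0,0,0],"rotation":[0,0,0.012]},{"gripper":1,"offset":[0,0,0],"rotation":[0,0,0.018]},{"gripper":1,"offset":[0,0,0],"rotation":[0,0,0.024]},{"gripper":1,"offset":[0,0,0],"rotation":[0,0,0.03]},{"gripper":1,"offset":[0,0,0],"rotation":[0,0,0.03]},{"gripper":1,"offset":[0,0,0],"rotation":[0,0,0.03]},{"gripper":1,"offset":[0,0,0],"rotation":[0,0,0.03]}]' >/dev/null && python3 ck.py
```

```text
t 29.6 p [0.549  0.0477 0.1729] yaw 1.273 q6 0.249 tilt [ 1.070e-02  9.000e-04 -9.999e-01]
off [  -4.2 -103.3    0.8] turn z -1.817
F [ 1.   1.  15.1] M [ 0.016 -0.234  0.467] e6 0.465 open 0.0105
```

```bash
python3 -m handwheel '[{"gripper":1,"offset":[0,0,0],"rotation":[0,0,-0.015]},{"gripper":-0.2,"offset":[0,0,0],"rotation":[0,0,-0.015]},{"gripper":-0.2,"offset":[0,0,0],"rotation":[0,0,-0.015]},{"gripper":-0.2,"offset":[0,0,0],"rotation":[0,0,-0.015]},{"gripper":-0.2,"offset":[0,0,0],"rotation":[0,0,-0.015]},{"gripper":-0.2,"offset":[0,0,-20],"rotation":[0,0,-0.015]},{"gripper":-0.2,"offset":[0,0,-60],"rotation":[0,0,-0.015]},{"gripper":-0.2,"offset":[0,0,-110],"rotation":[0,0,-0.015]}]' >/dev/null; python3 ck.py
python3 -m handwheel '[{"gripper":-0.2,"offset":[0,-40,-20],"rotation":[0,0,0]},{"gripper":-0.2,"offset":[0,-80,-20],"rotation":[0,0,0]},{"gripper":-0.2,"offset":[0,-120,-20],"rotation":[0,0,0]},{"gripper":-0.2,"offset":[0,-120,-20],"rotation":[0,0,0]},{"gripper":-0.2,"offset":[0,-120,-20],"rotation":[0,0,0]},{"gripper":-0.2,"offset":[0,-120,-20],"rotation":[0,0,0]},{"gripper":-0.2,"offset":[0,-120,-20],"rotation":[0,0,0]},{"gripper":-0.2,"offset":[0,-120,-20],"rotation":[0,0,0]}]'
python3 - <<'E'
from h import *
c=np.zeros((420,800,3),np.uint8)
d=ctrl.get_image('scene'); c[:,:400]=cv2.resize(d['image'][140:266,260:380],(400,420),interpolation=cv2.INTER_CUBIC)
t=ctrl.get_image('top'); c[:,400:]=cv2.resize(t['image'][205:365,205:357],(400,420),interpolation=cv2.INTER_CUBIC)
cv2.imwrite('pics/f.png',c[:,:,::-1])
E
```

```text
t 30.6 p [0.5447 0.0471 0.2792] yaw 1.286 q6 0.235 tilt [-1.2e-03  1.0e-04 -1.0e+00]
off [ -1.1 -99.3 108.3] turn z -1.804
F [0.4 0.5 0.5] M [-0.024 -0.038 -0.027] e6 0.0 open 0.0509
t: 31.6
tool_pos: [0.4303, 0.0807, 0.2976]
tool_rot: [-2.514, -1.883, 0.001]
contact_force: [-0.1, -0.1, 0.3]
opening: 0.0513
grip_force: 0.0
```

View pics/f.png

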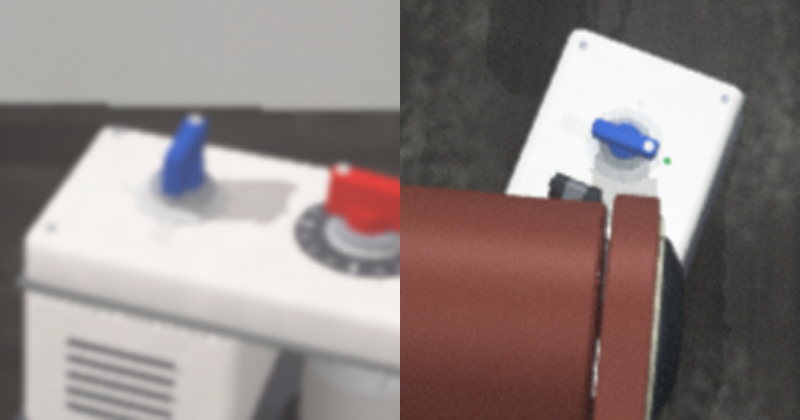

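The blue wing now lies across the mill with its dot at (649,146) beside the green mark (668,161). It sits low, and the red screw is as I left it. One quick height check, then I hand in.

```bash
python3 - <<'E'
from h import *
t=ctrl.get_image("top"); s=ctrl.get_image("scene")
h,g=tri(ray(t,blob(t,"blue",(290,258))[0]),ray(s,blob(s,"blue",(316,188))[0])); print(h,g)
if h[2]<.182: print(ctrl.finish_job())
E
```

```text
[0.54824654 0.04821096 0.17955471] 0.002504573040336205
the job is handed in; nothing more can be done
None
```

I bottomed the red screw at about 0.76 N m, above the 0.2–0.6 N m that seats it well but under the 1.2 N m forcing limit, and backed it off about a quarter turn by the wrist angle. I pushed the blue lock down, turned it clockwise to its stop (about 0.47 N m) and released it; it stayed down with its dot by the green mark. I didn't go near the jar or the mug, and handed the job in at about 32 s of the 72 s allowed.

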